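# Pull the parts drawer out and latch it open

### The job

The steel parts drawer is held shut by the gravity latch bar on its top. Lift the bar out of its notch by the black knob, pull the drawer out to its stop with it, and let the bar drop fully into the other notch of the strip so that the drawer is locked open; then let go. Do not disturb the pliers and the roll of tape beside it.

Things in the scene. Friction and masses are not known exactly. Their poses are not given: they have to be found in the camera images.
- unit: fixed grey sheet-steel drawer unit on the bench: casing 200 (x) x 180 (y) x 80 mm high, one drawer. Origin: centre of its underside; z up, -x is the way the drawer comes out, roughly towards the robot. Along the middle of its top runs the keeper: a steel strip 18 mm wide, 16 mm high (top 96 mm above the bench), x = -85 to +85 mm, with a front and a rear notch
- drawer (a joint): how far the drawer is pulled out, in m: 0 shut, 0.102 at its stop; it slides along the unit's -x with about 1.5 N of friction and stays where it is left. With the bar's tooth in the front notch it reads 0.096 to 0.102
- bar (a joint): lift angle of the latch bar, rad: 0 level, fully down in a notch; up to 0.6. Steel bar 185 x 16 x 8 mm, about 0.18 kg, falls by its weight; hinged on the drawer's front and moves with it: hinge line along the unit's y at x = -115 mm minus the drawer's travel, 101 mm above the bench; the bar runs from there to the unit's +x. On top of the strip it reads about 0.08; tooth clear from 0.09
- knob (a point): middle of the upright black knob on the bar, a cylinder 24 mm in diameter and 42 mm high; the point is 130 mm along the bar from the hinge and 31 mm above the bar's centre line (132 mm above the bench when the bar is down; knob from 111 to 153 mm). The knob serves to lift the bar and to pull the drawer
- tooth (a point): middle of the underside of the bar's tooth, a block 12 mm long, 14 mm wide that stands 14 mm out of the bar's underside, 165 mm along the bar from the hinge; when seated it reaches 13 mm below the strip's top
- front_notch (a point): where the tooth's underside lies when seated in the front notch, at the unit's x = -50 mm, 83 mm above the bench; the notch is 20 mm long and open at both sides and above (4 mm of play either way)
- rear_notch (a point): the same for the rear notch, at the unit's x = +50 mm, where the tooth lies at the start, drawer shut
- pliers: loose combination pliers with black handles, 185 x 55 x 14 mm, lying to the left (+y) of the unit; origin under their middle
- tape_roll: loose roll of beige tape, 100 mm across, 25 mm high, lying flat behind the unit; origin under its middle

How it is judged:
On the way, in this order (a step that is already met when the one before it is completed fails the run):
1. the bar's tooth is lifted out of the rear notch (value of joint bar above 0.07 rad), for 0.1 s.
2. the drawer is pulled out to its stop (value of joint drawer above 0.095 m), for 0.1 s.
At the end, for the whole second after the job is handed in: The drawer is out by more than 94 mm of its 102 mm, the bar lies down (less than 0.03 rad) with its tooth in the front notch (within 8 mm of its middle), and drawer and bar are at rest (value of joint drawer above 0.094 m and value of joint bar below 0.03 rad and horizontal distance between tooth and front_notch below 0.008 m and velocity of joint drawer between -0.01 and 0.01 m/s and velocity of joint bar between -0.05 and 0.05 rad/s); the robot touches nothing.
It fails at once if the pliers are pushed more than 30 mm (distance of pliers from where it was at the start of the episode above 0.03 m).
It fails at once if the roll of tape is pushed more than 30 mm (distance of tape_roll from where it was at the start of the episode above 0.03 m).
It also fails if it takes over 40 s, if anything falls off the work surface, if the arm or the gripper's body presses on something with over 40 N, if the wrist force passes 120 N, or if a joint passes its speed limit or range.

### The arm

A 7-joint arm with a two-finger parallel gripper is mounted at the origin on the work surface; the furniture and walls round the work are solid. World frame = base frame: x ahead of the robot, y to its left, z up, the work surface at z = 0. Lengths are in m, angles in rad, forces in N, time in s.
With the tool pointing down it reaches from about 0.4 to 0.85 m from the base axis. Payload 4.5 kg.
Tool frame: the origin (TCP) lies on the centre line of the jaws, within the pads' length; the fingertips stand 17 mm ahead of it and the grasp point (between the pads) lies 2 mm behind it; z points along the fingers, x is the direction in which the jaws open and shut, and the axes are right-handed (so a half turn about z gives the same grasp; the last joint's range is limited). The gripper opens to 88 mm and grips with 3 to 60 N. Pads are 18 mm wide; open, the fingers measure 123 mm over their backs; the gripper's body (75 mm by 187 mm) begins 45 mm behind the grasp point.
Start: joints at [-1.261, 0.689, -0.195, 1.565, 0.157, 0.902, -0.215], TCP at [0.17, 0.601, 0.256] pointing down, gripper open.
Joint ranges: [-3.01, 3.01], [-0.46, 2.08], [-1.47, 1.51], [0.13, 2.56], [-1, 4.14], [0.04, 2.09], [-2.66, 2.66]. Speed limits (rad/s): [2.57, 2.57, 3.14, 3.14, 3.14, 3.14, 3.14].

### API

Orientations are given as a 3x3 rotation matrix whose columns are the frame's x, y, z axes.
In Python, from station import * gives the robot as it stands. The module is installed in compiled form; this text tells all that it offers.
- The arm moves only by the tool move_arm, never from a script. Its argument "plan" is one flat list of numbers, 7 for each row, row after row: the turn, a rotation vector about the world's x, y, z in degrees, then the shift along the world's x, y, z in mm, then the opening, from -1 (shut) to 1 (fully open). A call has 1 to 12 rows; each row shifts and turns the commanded pose from where the row before left it; what a row does not reach is not made up. A row lasts 1/12 s, in which the tool goes at most 41.7 mm and 7.16 degrees, less where a joint would pass 70% of its speed; a pose out of reach is approached as far as the arm can. A call with a gripper value outside its range is refused whole. The fingers move at their own pace and stop on an object; "squeeze" is the grip in N (left out, the last holds). Time passes only in rows, so rows that do not move let the fingers close. It gives the time, the measured TCP pose, the force and the opening at its end, in the units of the state.
- get_obs(): the state, without advancing time (a new reading comes with each control period).
- camera(name): name is "side" or "top" or "wrist"; returns (picture, depth): 400x640x3 uint8, red, green, blue; 400x640 float32, m along the optical axis (not along the pixel's ray), 0 where there is no reading.
- get_calibration(name): a dict with "mtx" (3x3 intrinsics, pixels), "R" (3x3) and "t" (3): a world point X has camera coordinates R X + t; the wrist camera has in their place "hand_eye" (4x4, takes a point from camera to tool coordinates, whose origin is the TCP and whose axes are the tool frame's). Camera axes: x right, y down, z forward; pixel columns grow to the right and rows downward; lengths in m; the calibration is good to about 2 mm. A picture is of the moment at which its call begins: read the wrist's pose just before it. get_calibration takes no time and is no camera call.
- hand_in(): hands the job in, once; it reports no verdict.
The state is a dict: "t": time; "joint_pos": joint angles; "dq": joint speeds; "tau": joint torques, N m; "tcp_pos": TCP position; "eef_rot": TCP orientation; "ft_force": force on the tool from outside, world axes, zero at the start; "torque": the same for the moment, N m; "gripper_width": finger opening in m.
Only numpy, scipy, OpenCV 4.12 (cv2) and the standard library are available. Lean on these libraries where they do the work, as an engineer would, in place of code of your own. Each camera call takes 0.05 s, during which the arm holds its last target. There are 200 camera calls.

## Working session

There is one attempt and no reset: what is moved stays moved. The work goes in short steps, Python scripts to look and compute and a tool call to move; the robot and the scene stay as the last step left them, time stands still between calls to the robot, and variables do not carry over. Pictures are saved under pics/ and viewed, about 8 in all and at most 12, crops included, and the job is handed in when it is done.

Besides the shell and the picture viewer there is one more tool, called after "Emit:" as name(argument=value, ...) on one line, values as JSON. move_arm: Moves the arm, as the interface text tells. Its arguments: {"type":"object","properties":{"plan":{"type":"array"},"squeeze":{"type":"number"}},"required":["plan"]}

```bash
mkdir -p pics; cat > h.py <<'E'
from station import *
import numpy as np, cv2
def cloud(name,depth,obs=None):
    c=get_calibration(name); K=np.array(c["mtx"])
    v,u=np.mgrid[0:400,0:640]
    P=np.stack([(u-K[0,2])/K[0,0],(v-K[1,2])/K[1,1],np.ones_like(u,float)],-1)*depth[...,None]
    if "R" in c: return (P-np.array(c["t"]))@np.array(c["R"])
    H=np.array(c["hand_eye"]); P=P@H[:3,:3].T+H[:3,3]
    return P@np.array(obs["eef_rot"]).T+np.array(obs["tcp_pos"])
E
python3 - <<'E'
from h import *
o=get_obs(); print(o["t"],o["tcp_pos"],np.round(o["eef_rot"],3),o["gripper_width"])
for n in("side","top"):
    p,d=camera(n); cv2.imwrite(f"pics/{n}0.png",p[...,::-1]); np.savez(f"{n}0.npz",p=p,d=d)
    X=cloud(n,d); ok=d>0
    m=ok&(X[...,2]>.09)&(X[...,2]<.17)&(p.max(-1)<60)
    print(n,m.sum(),np.percentile(X[m],[2,50,98],axis=0) if m.sum() else 0)
E
```

```text
0.0 [0.17010328 0.60078097 0.25492021] [[ 0.272  0.962 -0.   ]
 [ 0.962 -0.272 -0.002]
 [-0.002  0.    -1.   ]] 0.08804472496259413
side 4231 [[ 0.05156549 -0.19361296  0.09130635]
 [ 0.51992035  0.17208355  0.12035948]
 [ 0.85313202  1.00357863  0.16629329]]
top 1454 [[ 0.44543483 -0.2517615   0.0938469 ]
 [ 0.68692116  0.1844929   0.14480476]
 [ 0.89194909  0.45883143  0.16878713]]
```

View pics/top0.png

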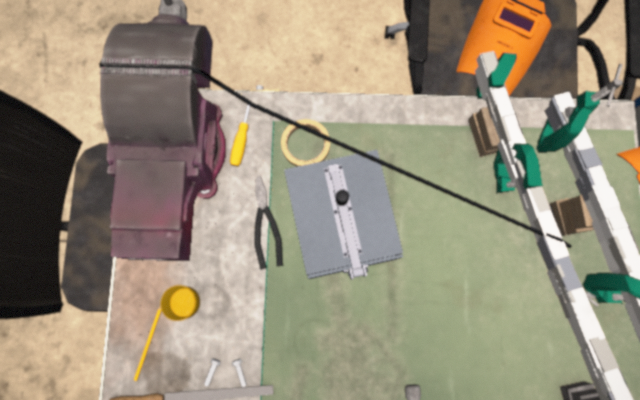

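View pics/side0.png

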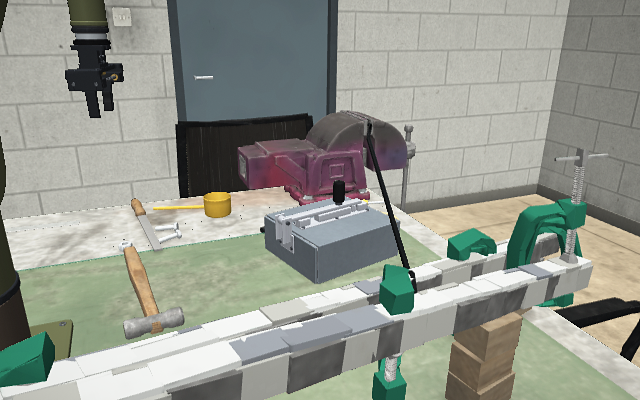

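The top view shows the unit around (345,215), the knob at (342,197), the pliers at (268,230) and the tape at (305,143). A black rod or cable crosses just behind the unit, from (200,70) to (570,243), so I need its height. In the side view the knob is at (339,191).

```bash
python3 - <<'E'
from h import *
for n in("top","side"):
    z=np.load(n+"0.npz");p,d=z["p"],z["d"];X=cloud(n,d)
    box=(slice(185,210),slice(330,356)) if n=="top" else (slice(178,204),slice(330,348))
    m=(p[box].max(-1)<60)&(d[box]>0); Q=X[box][m]; print(n,"knob",m.sum(),np.median(Q,0),Q.min(0),Q.max(0))
    if n=="top":
        t=Q[Q[:,2]>.148]; print("knobtop",len(t),(t.min(0)+t.max(0))/2,t.mean(0))
        s=(X[...,2]>.072)&(X[...,2]<.088)&(np.abs(X[...,:2]-Q.mean(0)[:2]).max(-1)<.2)
        r=cv2.minAreaRect(X[s][:,:2].astype(np.float32)); print("casing top",s.sum(),r)
        s=(X[...,2]>.092)&(X[...,2]<.110)&(np.abs(X[...,:2]-Q.mean(0)[:2]).max(-1)<.15)&(p.min(-1)>100)
        x=X[s]; print("strip",len(x),cv2.fitLine(x[:,:2].astype(np.float32),cv2.DIST_HUBER,0,.01,.01).ravel())
        for u,v in[(240,95),(300,121),(350,144),(375,155),(420,177),(480,205),(540,233)]:
            b=(slice(v-6,v+7),slice(u-3,u+4));k=(p[b].max(-1)<70);print("rod",u,v,k.sum(),np.median(X[b][k],0))
        for nm,u,v in[("pl",263,225),("tape",283,143),("edge",440,300)]:print(nm,X[v,u])
    else:
        for u,v in[(372,145),(380,175),(390,205),(400,240)]:
            b=(slice(v-3,v+4),slice(u-6,u+7));k=(p[b].max(-1)<60);print("rod",u,v,k.sum(),np.median(X[b][k],0) if k.any() else 0)
E
```

```text
top knob 62 [0.58267033 0.18542309 0.15121235] [0.57889017 0.17625904 0.12853281] [0.5979001  0.19190432 0.15572705]
knobtop 41 [0.58864823 0.18408168 0.15189192] [0.58909722 0.18523243 0.15218975]
casing top 9523 ((0.5654811859130859, 0.17681647837162018), (0.22417278587818146, 0.18033991754055023), 14.046876907348633)
strip 1017 [0.9697083  0.24426584 0.545196   0.17255923]
rod 240 95 19 [0.74426808 0.35844028 0.20006318]
rod 300 121 20 [0.70018145 0.25906192 0.18743272]
rod 350 144 21 [0.6662156  0.17235834 0.1784608 ]
rod 375 155 21 [0.65021611 0.12999178 0.17380063]
rod 420 177 20 [0.61922587 0.05200328 0.16435488]
rod 480 205 20 [ 0.57791683 -0.05240261  0.15149346]
rod 540 233 25 [ 0.53702646 -0.15539613  0.14047254]
pl [0.55530764 0.33381524 0.00098716]
tape [0.71837221 0.29893494 0.0249812 ]
edge [ 4.17986099e-01 -1.62793672e-02  2.39476820e-04]
side knob 270 [0.58468916 0.17440418 0.13217585] [0.57613328 0.16842246 0.02652812] [0.73011441 0.43571701 0.15246217]
rod 372 145 38 [0.71132133 0.28872375 0.18938436]
rod 380 175 30 [0.64920634 0.13325149 0.1722106 ]
rod 390 205 35 [0.60348558 0.01690764 0.15926696]
rod 400 240 39 [ 0.56326668 -0.08486974  0.14699481]
```

Emit:
move_arm(plan=[0,0,0,20,-15,0,1,0,0,0,25,-25,0,1,0,0,0,25,-27,0,1,0,0,0,25,-27,0,1,0,0,0,25,-27,0,1,0,0,0,25,-27,0,1,0,0,0,25,-27,0,1,0,0,0,25,-27,0,1,0,0,0,25,-27,0,1,0,0,0,25,-27,0,1,0,0,0,25,-27,0,1,0,0,0,20,-20,0,1])

```text
t: 1.1
tcp_pos: [0.462, 0.295, 0.2554]
eef_rot: [[0.275, 0.961, 0.0], [0.961, -0.275, -0.002], [-0.002, 0.001, -1.0]]
ft_force: [1.0, 0.6, -0.2]
gripper_width: 0.0884
```

Emit:
move_arm(plan=[0,0,0,20,-20,0,1,0,0,0,20,-20,0,1,0,0,0,20,-20,0,1,0,0,0,15,-15,0,1,0,0,0,10,-10,0,1,0,0,0,0,0,0,1,0,0,0,0,0,0,1])

```text
t: 1.68
tcp_pos: [0.5447, 0.2137, 0.2554]
eef_rot: [[0.273, 0.962, -0.001], [0.962, -0.273, 0.0], [0.0, -0.001, -1.0]]
ft_force: [0.3, 1.1, -0.2]
gripper_width: 0.0882
```

```bash
python3 - <<'E'
from h import *
o=get_obs();p,d=camera("wrist");cv2.imwrite("pics/w1.png",p[...,::-1]);X=cloud("wrist",d,o)
print(o["tcp_pos"],np.round(o["joint_pos"],2))
m=(d>0)&(p.max(-1)<70)&(X[...,2]>.1)&(X[...,2]<.158)&(np.hypot(X[...,0]-.588,X[...,1]-.1845)<.04)
Q=X[m];print(m.sum(),Q.min(0),Q.max(0))
t=Q[Q[:,2]>.147];c,r=cv2.minEnclosingCircle(t[:,:2].astype(np.float32));print("top",len(t),c,r,t.mean(0))
m=(d>0)&(p.max(-1)<70)&(X[...,2]>.16)&(X[...,2]<.2);Q=X[m]
if m.sum()>20: print("rod",m.sum(),Q.min(0),Q.max(0),cv2.fitLine(Q.astype(np.float32),cv2.DIST_HUBER,0,.01,.01).ravel())
E
```

```text
[0.54470685 0.21365738 0.25541926] [-0.3   0.64 -0.26  1.69  0.2   0.84  0.65]
722 [0.57649485 0.17385682 0.11534322] [0.59817904 0.19561183 0.15509871]
top 455 (0.5876537561416626, 0.18443851172924042) 0.011284966953098774 [0.5866104  0.18490724 0.15240608]
rod 908 [0.62024316 0.06398467 0.16149024] [0.65557371 0.1552658  0.17551065] [0.3469989  0.9331723  0.09370865 0.6368203  0.10531218 0.1693443 ]
```

View pics/w1.png

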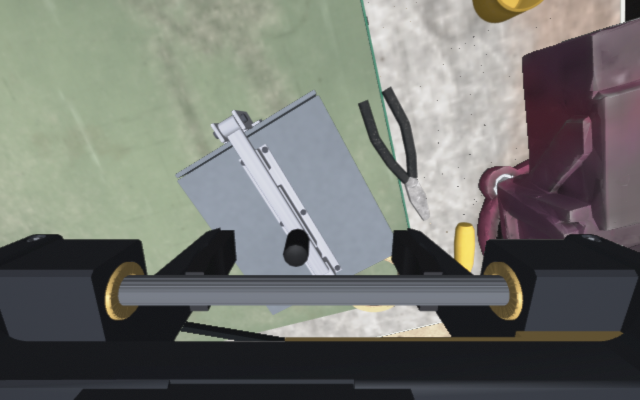

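The wrist view shows the knob at (296,247), between the open fingers, and the rod at (230,332). From that I get the knob at (0.588, 0.184), with its top at z = 0.152. I'll descend with the hand on the near side of the rod.

Emit:
move_arm(plan=[0,0,0,15,-10,0,1,0,0,0,15,-10,0,1,0,0,0,13,-9,0,1,0,0,0,0,0,-20,1,0,0,0,0,0,-25,1,0,0,0,0,0,-25,1,0,0,0,0,0,-25,1,0,0,0,0,0,-15,1,0,0,0,0,0,-9,1,0,0,0,0,0,0,1,0,0,0,0,0,0,1])

```text
t: 2.65
tcp_pos: [0.5877, 0.1859, 0.1371]
eef_rot: [[0.27, 0.963, -0.0], [0.963, -0.27, 0.001], [0.001, -0.0, -1.0]]
ft_force: [0.3, -0.3, 1.0]
gripper_width: 0.0882
```

Emit:
move_arm(plan=[0,0,0,0,0,0,-1,0,0,0,0,0,0,-1,0,0,0,0,0,0,-1,0,0,0,0,0,0,-1,0,0,0,0,0,0,-1,0,0,0,0,0,0,-1,0,0,0,0,0,0,-1,0,0,0,0,0,0,-1], squeeze=30)

```text
t: 3.32
tcp_pos: [0.5882, 0.1844, 0.1368]
eef_rot: [[0.272, 0.962, -0.0], [0.962, -0.272, 0.0], [0.0, -0.0, -1.0]]
ft_force: [-0.3, 0.1, -0.5]
gripper_width: 0.0367
```

Emit:
move_arm(plan=[0,0,0,0,0,0,-1,0,0,0,0,0,0,-1,0,0,0,0,0,0,-1,0,0,0,0,0,0,-1])

```text
t: 3.65
tcp_pos: [0.5881, 0.1841, 0.1367]
eef_rot: [[0.272, 0.962, -0.0], [0.962, -0.272, -0.0], [-0.0, -0.0, -1.0]]
ft_force: [0.5, -1.3, 0.1]
gripper_width: 0.0235
```

Gripped; the opening matches the knob's diameter. Now I'll lift about the hinge by 8°, tilting the tool along with the bar.

Emit:
move_arm(plan=[0.24,-0.97,0,-0.6,-0.15,2.3,-1,0.24,-0.97,0,-0.65,-0.15,2.25,-1,0.24,-0.97,0,-0.7,-0.17,2.25,-1,0.24,-0.97,0,-0.75,-0.18,2.25,-1,0.24,-0.97,0,-0.8,-0.2,2.2,-1,0.24,-0.97,0,-0.85,-0.2,2.2,-1,0.24,-0.97,0,-0.85,-0.22,2.2,-1,0.24,-0.97,0,-0.9,-0.22,2.2,-1,0,0,0,0,0,0,-1,0,0,0,0,0,0,-1])

```text
t: 4.48
tcp_pos: [0.5819, 0.1826, 0.1545]
eef_rot: [[0.268, 0.954, 0.134], [0.961, -0.274, 0.033], [0.068, 0.12, -0.99]]
ft_force: [-0.6, -0.4, -1.9]
gripper_width: 0.0229
```

Emit:
move_arm(plan=[0,0,0,-4,-1,0,-1,0,0,0,-8,-2,0,-1,0,0,0,-10,-2.5,0,-1,0,0,0,-10,-2.5,0,-1,0,0,0,-10,-2.5,0,-1,0,0,0,-10,-2.5,0,-1,0,0,0,-10,-2.5,0,-1,0,0,0,-10,-2.5,0,-1,0,0,0,-10,-2.5,0,-1,0,0,0,-9,-2.3,0,-1,0,0,0,-6,-1.5,0,-1,0,0,0,0,0,0,-1])

```text
t: 5.48
tcp_pos: [0.4837, 0.1581, 0.1546]
eef_rot: [[0.268, 0.954, 0.134], [0.961, -0.274, 0.033], [0.068, 0.12, -0.99]]
ft_force: [-0.7, -0.9, -2.4]
gripper_width: 0.023
```

Emit:
move_arm(plan=[0,0,0,-1,-0.2,0,-1,0,0,0,0,0,0,-1,0,0,0,0,0,0,-1])

```text
t: 5.73
tcp_pos: [0.4838, 0.1581, 0.1543]
eef_rot: [[0.268, 0.954, 0.134], [0.961, -0.274, 0.033], [0.068, 0.12, -0.99]]
ft_force: [-0.6, -1.8, -1.6]
gripper_width: 0.0234
```

Travel is about 101 mm, so the tooth should be over the front notch. I'll lower along the reverse arc.

Emit:
move_arm(plan=[-0.24,0.97,0,1.1,0.27,-2.2,-1,-0.24,0.97,0,1.1,0.27,-2.2,-1,-0.24,0.97,0,1.0,0.25,-2.2,-1,-0.24,0.97,0,0.9,0.22,-2.2,-1,-0.24,0.97,0,0.85,0.2,-2.25,-1,-0.24,0.97,0,0.8,0.2,-2.25,-1,-0.24,0.97,0,0.7,0.17,-2.25,-1,-0.24,0.97,0,0.65,0.15,-2.25,-1,0,0,0,0,0,0,-1,0,0,0,0,0,0,-1])

```text
t: 6.57
tcp_pos: [0.4917, 0.1601, 0.1367]
eef_rot: [[0.273, 0.962, 0.0], [0.962, -0.273, 0.0], [0.0, 0.0, -1.0]]
ft_force: [1.2, -1.0, -1.8]
gripper_width: 0.0229
```

The TCP is back at the seated height with 99.4 mm of travel. I'll release, then check.

Emit:
move_arm(plan=[0,0,0,0,0,0,0,0,0,0,0,0,0,0,0,0,0,0,0,0,0,0,0,0,0,0,0.5,0,0,0,0,0,0,0.5,0,0,0,0,0,0,0.5])

```text
validation failed for argument at $.pl...
```

Emit:
move_arm(plan=[0,0,0,0,0,5,0.5,0,0,0,0,0,15,0.5,0,0,0,0,0,20,0.5,0,0,0,0,0,25,0.5,0,0,0,0,0,25,0.5,0,0,0,0,0,20,0.5,0,0,0,-20,0,10,0.5,0,0,0,-25,0,0,0.5,0,0,0,-15,0,0,0.5,0,0,0,0,0,0,0.5,0,0,0,0,0,0,0.5])

```text
t: 7.48
tcp_pos: [0.4309, 0.1607, 0.2574]
eef_rot: [[0.271, 0.963, 0.001], [0.963, -0.271, 0.001], [0.001, 0.001, -1.0]]
ft_force: [-0.6, 0.0, 0.0]
gripper_width: 0.0661
```

```bash
python3 - <<'E'
from h import *
o=get_obs();print(o["t"],o["gripper_width"],o["tcp_pos"])
for n in("wrist","side"):
    p,d=camera(n);X=cloud(n,d,o)
    im=p if n=="wrist" else cv2.resize(p[150:300,230:430],None,fx=3,fy=3)
    cv2.imwrite(f"pics/{n}2.png",im[...,::-1])
    m=(d>0)&(p.max(-1)<70)&(X[...,2]>.1)&(X[...,2]<.17)&(np.hypot(X[...,0]-.491,X[...,1]-.16)<.03)
    Q=X[m];print(n,m.sum(),Q.min(0),Q.max(0))
    t=Q[Q[:,2]>.147]
    if len(t)>5 : print(cv2.minEnclosingCircle(t[:,:2].astype(np.float32)),t.mean(0))
E
```

```text
7.4833 0.06609802809491828 [0.43089201 0.16069656 0.25739762]
wrist 739 [0.47986333 0.14876995 0.11544881] [0.50214384 0.17134053 0.1547659 ]
((0.491381973028183, 0.1599225550889969), 0.011466244235634804) [0.4900759  0.15994487 0.15236443]
side 290 [0.47956094 0.14450777 0.10452243] [0.5017691  0.16459226 0.15303209]
((0.4906518757343292, 0.15606340765953064), 0.01124417781829834) [0.49046951 0.15319847 0.15051381]
```

View pics/side2.png

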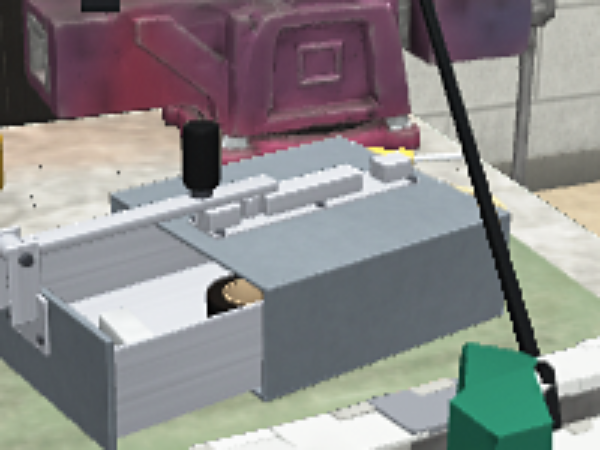

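View pics/wrist2.png

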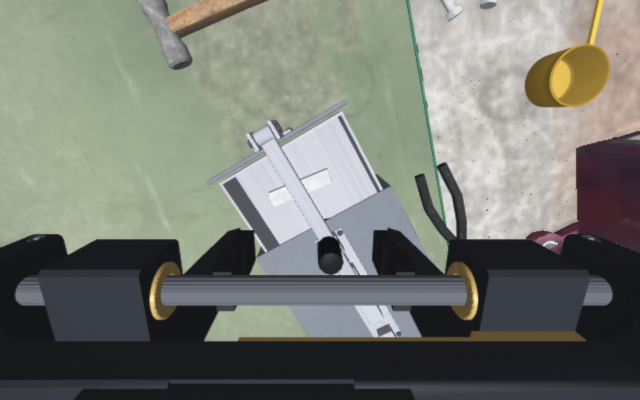

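The first release call was refused because a row was one number short, so the fingers opened while the arm was already rising. The views show this did no harm. In the side view crop, the tooth sits in the notch at about (255,205). In the wrist view, the drawer is out, the knob at (330,255) is free and the pliers at (440,200) are undisturbed. The knob top is at 152.4 mm, the same as at the start, and it has moved 99.3 mm.

```bash
python3 -c "
from station import *
print(hand_in())"
```

```text
the job is handed in; nothing more can be done
None
```

The drawer is out and locked open, with the bar's tooth down in the front notch. I've handed the job in, but no verdict is reported. I gripped the knob, lifted the bar 8° about its hinge, pulled the drawer out, lowered the bar into the front notch and let go. The arm finished clear of the unit at 7.5 s.

**Last checks:**
- **Drawer travel:** the wrist camera shows the knob moved 99.3 mm, and the arm's own reading gave 99.4 mm. Both are inside the 96–102 mm range for the front notch.
- **Bar down:** the knob top is at 152.4 mm, the same as at the start. A bar resting on the strip would put it about 10 mm higher.
- **Pliers and tape:** the pliers look untouched in the wrist picture. I did not check the tape again, but the arm never went near it.

**What went wrong or disagreed:**
- **Release:** my separate release move was refused because a row was one number short, so the fingers opened while the arm was already rising. The checks above were taken after that.
- **Side camera:** it put the knob about 4 mm off in y from the wrist camera. It sees only one face of the knob, so I relied on the wrist camera.

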